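# Click the card-holder post onto its foot

### The arm

A 6-joint arm with a two-finger parallel gripper is mounted at the origin on a cart in front of the work surface, level with it; the furniture and walls round the work are solid. World frame = base frame: x ahead of the robot, y to its left, z up, the work surface at z = 0. Lengths are in m, angles in rad, forces in N, time in s.
With the tool pointing down it reaches from about 0.35 to 0.925 m from the base axis. Payload 6.4 kg.
Tool frame: the origin (TCP) lies midway between the tips of the shut fingers; the grasp point (between the pads) lies 19 mm behind it (manip.grip_point_offset is the distance from the TCP to the grasp point, in m); z points along the fingers, y is the line along which they close (so a half turn about z gives the same grasp; the last joint's range is limited). The gripper opens to 94 mm and grips with 3 to 60 N. Pads are 16 mm wide; open, the fingers measure 119 mm over their backs; the gripper's body (75 mm by 177 mm) begins 78 mm behind the grasp point.
Start: joints at [-1.5, 0.245, 1.558, -0, 1.339, -0.174], TCP at [0.158, -0.631, 0.205] pointing down, gripper open.
Joint ranges: [-3.13, 3.13], [-1.02, 2.26], [0.13, 2.54], [-0.95, 4.09], [0.21, 2.88], [-2.74, 2.74]. Speed limits (rad/s): [2.57, 2.57, 3.14, 3.14, 3.14, 3.14].

### API

Orientations are given as a unit quaternion [x, y, z, w].
In Python, from bench import manip gives the robot as it stands.
- The arm moves only by the tool send_rows, never from a script. Its argument "moves" is a list of rows, each an object of numbers: "dx", "dy", "dz": the shift along the tool's x, y, z in mm; "rx", "ry", "rz": the turn, a rotation vector about the tool's x, y, z in rad; "claw": the gripper command: -1 is shut, 1 is fully open, values between are in proportion. A call has 1 to 20 rows; each row is the pose to reach, as a shift and turn from the pose commanded when the call began, along the tool's axes at that moment; what a row does not reach only later rows make up. A row lasts 1/12 s, in which the tool goes at most 41.7 mm and 7.16 degrees, less where a joint would pass 70% of its speed; a pose out of reach is approached as far as the arm can. A call with a gripper value outside its range is refused whole. The fingers move at their own pace and stop on an object; "newtons" is the grip in N (left out, the last holds). Time passes only in rows, so rows that repeat a pose let the fingers close. It gives the time, the measured TCP pose, the force, the opening and the grip force at its end, in the units of the state.
- manip.state(): the state, without advancing time (a new reading comes with each control period).
- manip.camera(name): name is "scene" or "top" or "wrist"; returns the picture (384x512x3 uint8, blue, green, red); there is no depth.
- manip.camera_model(name): a dict with "intrinsics" (3x3 intrinsics, pixels), "k1" (the pictures are not rectified: a ray, as slopes to the right and down, at radius r is drawn at 1 + k1 r^2 times it, then the intrinsics apply), "R" (3x3) and "t" (3): a world point X has camera coordinates R X + t. Camera axes: x right, y down, z forward; pixel columns grow to the right and rows downward; lengths in m; the calibration is good to about 2 mm. A picture is of the moment at which its call begins: read the wrist's pose just before it. camera_model takes no time and is no camera call; for the wrist camera it gives the pose at the moment of the call.
- manip.hand_in(): hands the job in; it is judged then, once.
The state is a dict: "time_s": time; "joints": joint angles; "qvel": joint speeds; "joint_efforts": joint torques, N m; "tcp_pos": TCP position; "tcp_rot": TCP orientation; "force": force on the tool from outside, world axes, zero at the start; "wrist_torque": the same for the moment, N m; "width": opening from 0.0 (shut) to 1.0 (fully open); "finger_force": force on a finger pad.
Only numpy, scipy, OpenCV 4.12 (cv2) and the standard library are available. Lean on these libraries where they do the work, as an engineer would, in place of code of your own. Each camera call takes 0.05 s, during which the arm holds its last target. There are 200 camera calls.

### The job

Put the card stand together: slide the loose post down over the grey stub of the heavy foot until it sits fully home, and turn it until the brass spring button snaps out through the window in the post's metal ferrule. Leave it standing upright, locked and let go, and leave the other things on the counter where they are.

Things in the scene. Friction and masses are not known exactly. Their poses are not given: they have to be found in the camera images.
- post_mid (a point): centre, half-way up (80 mm above its lower rim, on its axis), of the loose card-holder post that starts standing upright on the counter; z points up along it. 160 mm tall, about 0.25 kg. From the bottom: bright metal ferrule 0 to 68 mm, 43 mm across; round wooden bar 68 to 150 mm, 30 mm across (grasp here, from any side); dark slotted head 150 to 160 mm, 34 mm across
- post_mouth (a point): centre of the post's open lower rim, on its axis. The bore above it is 36 mm wide and 65 mm deep; its lowest 8 mm flare to 45 mm inside, 51 mm outside
- post_window (a point): centre of the window through the ferrule's wall, 14 mm wide and 13 mm high, 20 mm from the post's axis on the side of the frame's -x axis and 22 mm above the lower rim; a thin black line runs up the ferrule above it. At the start it looks toward the robot (world -x) within 0.6 rad either side
- foot_seat (a point): on the foot's axis, where the centre of the post's lower rim must rest: the top of the bright 56 mm wide collar, 24 mm above the counter. The foot is a dark disc 130 mm across and does not shift. Above the collar rises the upright grey stub
- stub_top (a point): centre of the top of the round grey stub, 55 mm above the collar, 79 mm above the counter. The stub is 34 mm in diameter (1 mm play all round in the bore), its last 12 mm tapered to 20 mm
- stub_button (a point): point on the stub's axis at the button's height, 22 mm above the collar; its axes do NOT tell where the button is. A brass spring button, 9 mm across with a domed end, stands 5.8 mm out of the stub's side there, toward the robot (world -x) but up to 0.7 rad to either side: find it by eye or by turning the post. Window over button, about 0.1 rad of play either way remains
- button (a joint): travel of the spring button: 0 = fully out, grows as it is pressed in, at most 0.0075 m; 0.0025 or more while the ferrule's wall covers it. The flared mouth of the post pushes it in as the post is slid down (some 5 to 20 N); it then presses on the bore with about 5 N and the post can be turned against light friction until it springs out into the window and stops the turning
- stamp: rubber stamp with a dark wooden handle, 30x42x52 mm, stands between the post and the foot; origin under its centre
- bell: white counter bell, 69 mm across, 50 mm high; origin under its centre
- ink_pad: small red and black ink pad box, 52x78x16 mm; origin under its centre
- order_pad: black notepad, 130x95x16 mm, lying flat; origin under its centre
- till_roll: white paper roll standing on end, 52 mm across, 57 mm high; origin under its centre
- cup: green espresso cup, 65x91x52 mm; origin under its centre
- sanitiser: pump bottle, 57x56x134 mm; origin under its centre
- pen_cup: metal cup with pens, 80x75x154 mm; origin under its centre
- green_syrup: green bottle with pump, 93x67x279 mm; origin under its centre
- yellow_syrup: yellow bottle with pump, 93x67x279 mm; origin under its centre

How it is judged:
On the way:
1. the post has been slid over the stub, down to the collar (z of post_mouth in the frame of foot_seat between -0.004 and 0.004 m and horizontal distance between post_mouth and foot_seat below 0.005 m and angle between post_mid's own z axis and vertical below 0.09 rad), for 0.1 s.
At the end, for the whole second after the job is handed in: the post stands upright (within 0.09 rad) over the stub with its lower rim on the collar (height within 4 mm, centre within 5 mm), and the brass button has sprung out through the window (travel under 2 mm) (all of step 1 and value of joint button below 0.002 m); the robot touches nothing.
It fails at once if another thing on the counter was pushed more than 4 cm or knocked over (distance of any of stamp, bell, ink_pad, order_pad, till_roll, cup, sanitiser, pen_cup, green_syrup, yellow_syrup from where it was at the start of the episode above 0.04 m or angle between any of stamp, bell, ink_pad, order_pad, till_roll, cup, sanitiser, pen_cup, green_syrup, yellow_syrup's own z axis and vertical above 0.6 rad).
It also fails if it takes over 48 s, if anything falls off the work surface, if the arm or the gripper's body presses on something with over 40 N, if the wrist force passes 120 N, or if a joint passes its speed limit or range.

## Working session

There is one attempt and no reset: what is moved stays moved. The work goes in short steps, Python scripts to look and compute and a tool call to move; the robot and the scene stay as the last step left them, time stands still between calls to the robot, and variables do not carry over. Pictures are saved under pics/ and viewed, at most 10 in all, crops included, and the job is handed in when it is done.

Besides the shell and the picture viewer there is one more tool, called in YAML: its name, and indented under it one key for each argument. send_rows: Moves the arm, as the interface text tells. Its arguments: {"type":"object","properties":{"moves":{"type":"array"},"newtons":{"type":"number"}},"required":["moves"]}

```bash
mkdir -p pics; cat > h.py <<'E'
import numpy as np, cv2
from scipy.spatial.transform import Rotation as Rn
from bench import manip
def ray(cm,u,v):
    K=np.array(cm["intrinsics"]);R=np.array(cm["R"]);t=np.array(cm["t"])
    d=np.array([(u-K[0,2])/K[0,0],(v-K[1,2])/K[1,1]]);s=d.copy()
    for _ in range(30): s=d/(1+cm["k1"]*(s@s))
    return -R.T@t, R.T@np.array([s[0],s[1],1.])
def atz(cm,u,v,z):
    o,d=ray(cm,u,v); return o+d*(z-o[2])/d[2]
def proj(cm,X):
    c=np.array(cm["R"])@np.array(X)+np.array(cm["t"]);s=c[:2]/c[2];s=s*(1+cm["k1"]*(s@s))
    K=np.array(cm["intrinsics"]);return np.array([K[0,0]*s[0]+K[0,2],K[1,1]*s[1]+K[1,2]])
E
python3 - <<'E'
from h import *
a=manip.camera("scene");b=manip.camera("top")
cv2.imwrite("pics/scene.png",cv2.resize(a,(800,600)));cv2.imwrite("pics/top.png",cv2.resize(b,(800,600)))
cv2.imwrite("pics/raw_scene.png",a);cv2.imwrite("pics/raw_top.png",b)
for n in("scene","top"):
    c=manip.camera_model(n);print(n,-np.array(c["R"]).T@c["t"],np.array(c["intrinsics"])[0],c["k1"])
print(manip.state(),manip.grip_point_offset)
E
```

```text
scene [-0.08908711  0.83717208  1.28123736] [490.25244998   0.         253.29621245] 0.048779396640508885
top [0.30903924 0.04219244 1.41074599] [360.47149646   0.         256.47256306] -0.04964839428644569
{'time_s': 0.1, 'joints': array([-1.50007536e+00,  2.45695135e-01,  1.55886446e+00, -2.76793312e-05,
        1.33868288e+00, -1.74102944e-01]), 'qvel': array([ 1.49499121e-03, -1.18174764e-03, -2.70046111e-03,  4.52868569e-05,
        1.42374118e-03,  7.01091157e-04]), 'joint_efforts': array([-2.59796270e-04, -4.16914272e+01, -3.15526772e+01,  6.86330488e-02,
        3.09740833e-02, -5.57008502e-05]), 'tcp_pos': array([ 0.15750936, -0.63008626,  0.20450181]), 'tcp_rot': array([ 9.92516280e-01,  1.22109597e-01,  2.91735401e-05, -8.24504241e-04]), 'force': array([-0.1940986 ,  0.03351174,  0.98407475]), 'wrist_torque': array([ 0.02661107,  0.00819819, -0.03346431]), 'finger_force': 0.0, 'width': 1.0017672680210317} 0.0188
```

View pics/scene.png

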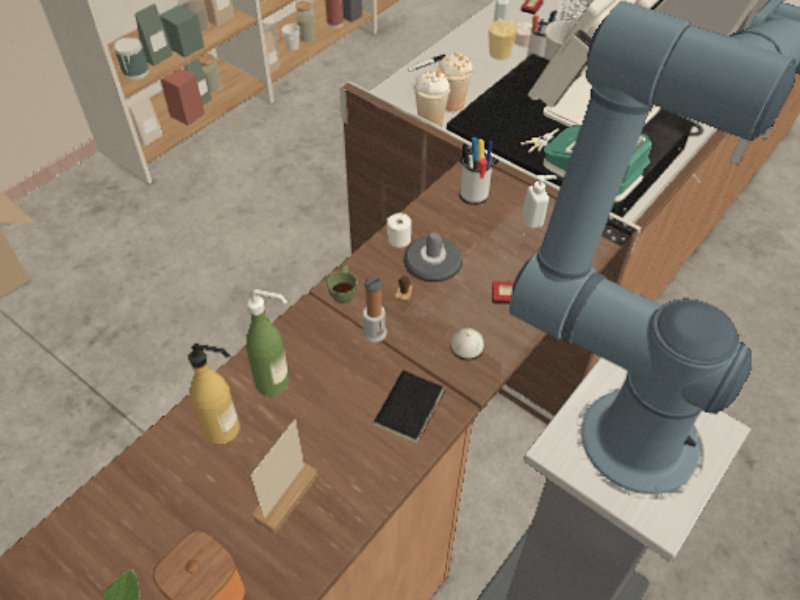

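View pics/top.png

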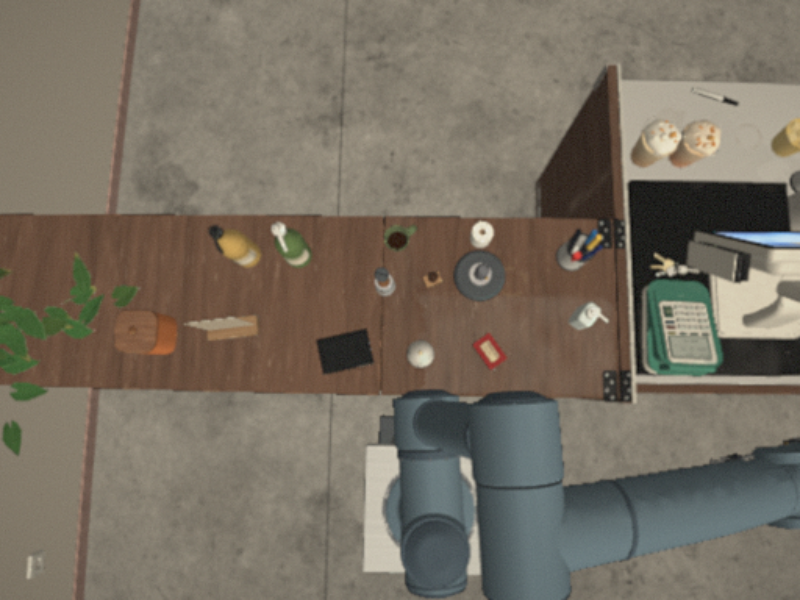

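The scene view shows the post at about (374,310) and the foot at (433,255), with the stamp at (404,288). In the top view the post is at (384,283) and the foot at (480,275). Next I'll zoom into both.

```bash
python3 - <<'E'
from h import *
a=cv2.imread("pics/raw_scene.png");b=cv2.imread("pics/raw_top.png")
A=cv2.resize(a[140:230,220:300],None,fx=5,fy=5,interpolation=cv2.INTER_CUBIC)
B=cv2.resize(b[150:240,238:318],None,fx=5,fy=5,interpolation=cv2.INTER_CUBIC)
cv2.imwrite("pics/crop.png",np.hstack([A,B]))
ct=manip.camera_model("top");s=.64
print("foot",atz(ct,480*s,275*s,0),"collar",atz(ct,480*s,273*s,.024))
for n,u,v,z in [("posthead",384,273,.16),("stamp",432,279,.05),("bell",420,354,.05),("ink",489,351,.016),("cup",398,237,.05),("roll",482,234,.057),("pad",345,351,.016),("edge",400,392,0),("edge2",400,217,0),("sani",588,316,.1),("pencup",572,255,.1)]:
    print(n,atz(ct,u*s,v*s,z).round(3))
E
```

```text
foot [ 0.57539886 -0.12180706  0.        ] collar [ 0.57595195 -0.11903237  0.024     ]
posthead [0.547 0.113 0.16 ]
stamp [0.554 0.002 0.05 ]
bell [0.371 0.028 0.05 ]
ink [ 0.382 -0.142  0.016]
cup [0.659 0.087 0.05 ]
roll [ 0.668 -0.12   0.057]
pad [0.376 0.214 0.016]
edge [0.278 0.076 0.   ]
edge2 [0.725 0.084 0.   ]
sani [ 0.463 -0.362  0.1  ]
pencup [ 0.608 -0.329  0.1  ]
```

View pics/crop.png

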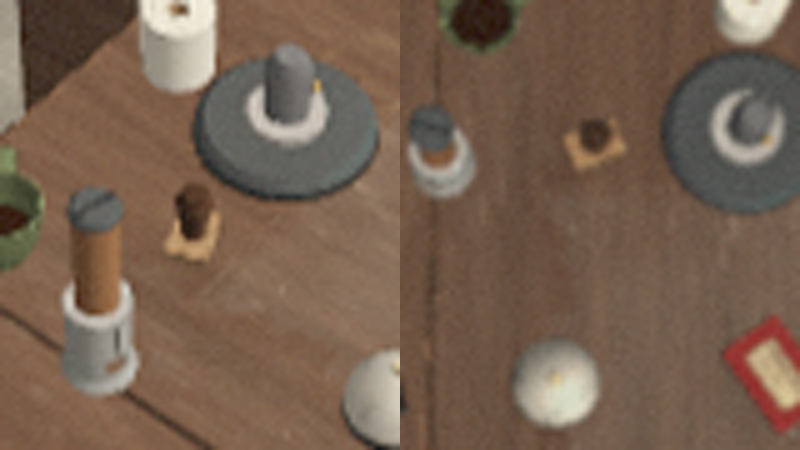

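The zoom is clear. In scene-crop pixels the button is at (317,87), the post window at (115,366), and the black line runs from (120,328) to (118,355). In the top crop the button is at (766,140). I'll fit poses by least squares.

```bash
python3 - <<'E'
from h import *
from scipy.optimize import least_squares
cs,ct=manip.camera_model("scene"),manip.camera_model("top")
S=lambda u,v:(cs,np.array([220+u/5-.4,140+v/5-.4])); T=lambda u,v:(ct,np.array([238+(u-400)/5-.4,150+v/5-.4]))
# object: list of (obs, fn(x,y,a))
rad=lambda x,y,a,r,z:[x-r*np.cos(a),y-r*np.sin(a),z]
post=[(S(96,209),0,.16),(T(432,128),0,.16),(S(115,367),.0205,.022),(S(119.5,340),.0215,.045)]
foot=[(S(287,128),0,.008),(T(745,132),0,.008),(S(288,112),0,.024),(T(747,127),0,.024),(T(758,112),0,.079),(S(292,58),0,.079),(S(317,87),.0215,.046),(T(766,140),.0215,.046)]
for n,o,x0 in(("post",post,[.547,.113,0]),("foot",foot,[.575,-.12,0])):
    f=lambda p:np.concatenate([proj(c,rad(*p,r,z))-uv for (c,uv),r,z in o])
    best=min((least_squares(f,x0[:2]+[a],loss="soft_l1") for a in(-.5,0,.5)),key=lambda q:q.cost)
    print(n,best.x.round(4),(best.fun.reshape(-1,2)*5).round(1).tolist())
print(Rn.from_quat(manip.state()["tcp_rot"]).as_matrix().round(3))
c=manip.camera_model("wrist");s=manip.state();R=Rn.from_quat(s["tcp_rot"]).as_matrix()
o=-np.array(c["R"]).T@c["t"];print("wristcam in tool",(R.T@(o-s["tcp_pos"])).round(3),(np.array(c["R"])@R).round(2).tolist(),c["intrinsics"][0])
E
```

```text
post [ 0.543   0.1207 -0.2632] [[-1.0, -4.6], [-1.7, 2.6], [2.2, -2.9], [-1.8, 3.4]]
foot [ 0.5732 -0.1173  0.7406] [[-1.8, -3.7], [-1.5, 0.8], [-1.8, -3.2], [-1.2, 2.1], [-3.8, 3.5], [-2.4, -4.3], [1.6, -1.1], [2.1, 4.4]]
[[ 0.97   0.242 -0.   ]
 [ 0.242 -0.97   0.002]
 [ 0.    -0.002 -1.   ]]
wristcam in tool [ 0.079  0.    -0.179] [[0.0, 1.0, -0.0], [-0.96, 0.0, -0.27], [-0.27, 0.0, 0.96]] [296.15938006   0.         260.70259054]
```

send_rows:
  moves:
    - {"dz": -40, "claw": 1}
    - {"dz": -66, "claw": 1}
    - {"dx": 100, "dy": -99, "dz": -66}
    - {"dx": 523, "dy": -518, "dz": -66}
    - {"dx": 523, "dy": -518, "dz": -66}
    - {"dx": 523, "dy": -518, "dz": -66}
    - {"dx": 523, "dy": -518, "dz": -66}
    - {"dx": 523, "dy": -518, "dz": -66}
    - {"dx": 523, "dy": -518, "dz": -66}
    - {"dx": 523, "dy": -518, "dz": -66}
    - {"dx": 523, "dy": -518, "dz": -66}
    - {"dx": 523, "dy": -518, "dz": -66}
    - {"dx": 523, "dy": -518, "dz": -66}
    - {"dx": 523, "dy": -518, "dz": -66}
    - {"dx": 523, "dy": -518, "dz": -66}
    - {"dx": 523, "dy": -518, "dz": -66}
    - {"dx": 523, "dy": -518, "dz": -66}
    - {"dx": 523, "dy": -518, "dz": -66}
    - {"dx": 523, "dy": -518, "dz": -66}
    - {"dx": 523, "dy": -518, "dz": -66}

```text
$.moves[0]: bad value
```

send_rows:
  moves:
    - {}
    - {}
    - {}

```text
$.moves[0]: bad value
```

```bash
python3 - <<'E'
from h import *
import json
c=manip.camera_model("wrist");w=manip.camera("wrist");cv2.imwrite("pics/w1raw.png",w);cv2.imwrite("pics/w1.png",cv2.resize(w,(800,600),interpolation=cv2.INTER_CUBIC))
json.dump({k:np.array(v).tolist() for k,v in c.items()},open("w1.json","w"))
s=manip.state();print(s["time_s"],s["tcp_pos"],s["joints"],s["force"])
for X in([.543,.1207,.16],[.573,-.117,.079],[.573,-.117,.024]):print(proj(c,X)*800/512)
E
```

```text
0.15 [ 0.15751468 -0.6301683   0.20464395] [-1.50008529e+00  2.45629475e-01  1.55867823e+00 -6.15906129e-06
  1.33872607e+00 -1.74098725e-01] [ 0.35240308 -0.33870891  0.57101714]
[13773.23359543 11245.42982128]
[180.33086238   6.36707972]
[ -19.32578419 -268.22523795]
```

View pics/w1.png

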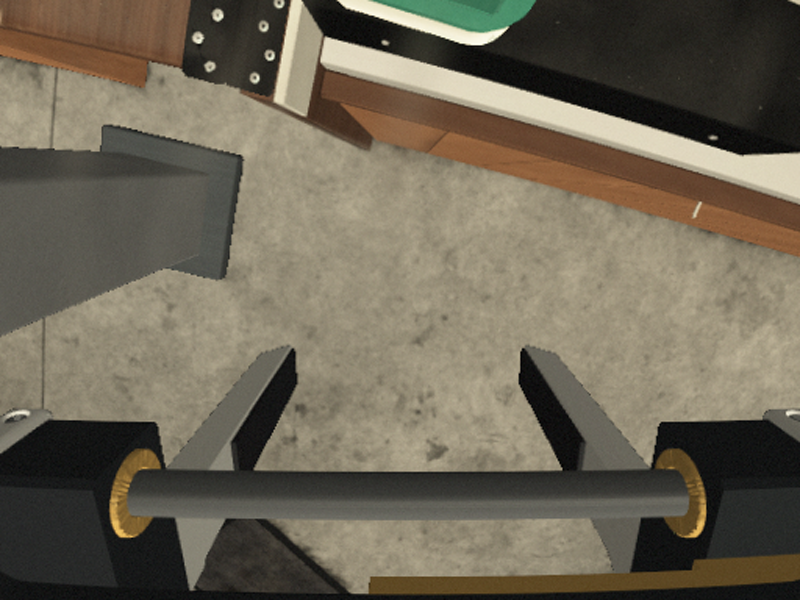

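The first wrist view, still at the start pose, shows the fingers low in the picture and the image's up direction along tool +x. The call was refused for missing row keys, so every row needs all of them.

send_rows:
  moves:
    - {"dx": 0, "dy": 0, "dz": -40, "rx": 0, "ry": 0, "rz": 0, "claw": 1}
    - {"dx": 0, "dy": 0, "dz": -66, "rx": 0, "ry": 0, "rz": 0, "claw": 1}
    - {"dx": 436, "dy": -540, "dz": -66, "rx": 0, "ry": 0, "rz": 0, "claw": 1}
    - {"dx": 436, "dy": -540, "dz": -66, "rx": 0, "ry": 0, "rz": 0, "claw": 1}
    - {"dx": 436, "dy": -540, "dz": -66, "rx": 0, "ry": 0, "rz": 0, "claw": 1}
    - {"dx": 436, "dy": -540, "dz": -66, "rx": 0, "ry": 0, "rz": 0, "claw": 1}
    - {"dx": 436, "dy": -540, "dz": -66, "rx": 0, "ry": 0, "rz": 0, "claw": 1}
    - {"dx": 436, "dy": -540, "dz": -66, "rx": 0, "ry": 0, "rz": 0, "claw": 1}
    - {"dx": 436, "dy": -540, "dz": -66, "rx": 0, "ry": 0, "rz": 0, "claw": 1}
    - {"dx": 436, "dy": -540, "dz": -66, "rx": 0, "ry": 0, "rz": 0, "claw": 1}
    - {"dx": 436, "dy": -540, "dz": -66, "rx": 0, "ry": 0, "rz": 0, "claw": 1}
    - {"dx": 436, "dy": -540, "dz": -66, "rx": 0, "ry": 0, "rz": 0, "claw": 1}
    - {"dx": 436, "dy": -540, "dz": -66, "rx": 0, "ry": 0, "rz": 0, "claw": 1}
    - {"dx": 436, "dy": -540, "dz": -66, "rx": 0, "ry": 0, "rz": 0, "claw": 1}
    - {"dx": 436, "dy": -540, "dz": -66, "rx": 0, "ry": 0, "rz": 0, "claw": 1}
    - {"dx": 436, "dy": -540, "dz": -66, "rx": 0, "ry": 0, "rz": 0, "claw": 1}
    - {"dx": 436, "dy": -540, "dz": -66, "rx": 0, "ry": 0, "rz": 0, "claw": 1}
    - {"dx": 436, "dy": -540, "dz": -66, "rx": 0, "ry": 0, "rz": 0, "claw": 1}
    - {"dx": 436, "dy": -540, "dz": -66, "rx": 0, "ry": 0, "rz": 0, "claw": 1}
    - {"dx": 436, "dy": -540, "dz": -66, "rx": 0, "ry": 0, "rz": 0, "claw": 1}

```text
time_s: 1.82
tcp_pos: [0.4504, 0.0029, 0.2712]
tcp_rot: [0.992, 0.125, -0.0, -0.001]
force: [-0.2, -0.2, -0.2]
width: 1.0
finger_force: 0.0
```

```bash
python3 - <<'E'
from h import *
import json
manip.camera("top")
c=manip.camera_model("wrist");w=manip.camera("wrist");cv2.imwrite("pics/w2raw.png",w);cv2.imwrite("pics/w2.png",cv2.resize(w,(800,600),interpolation=cv2.INTER_CUBIC))
json.dump({k:np.array(v).tolist() for k,v in c.items()},open("w2.json","w"))
s=manip.state();print(s["time_s"],s["tcp_pos"],s["joints"],s["force"])
for X in([.543,.1207,.16],[.573,-.117,.079],[.573,-.117,.024]):print(proj(c,X)*800/512)
E
```

```text
1.9167 [ 4.49496548e-01 -3.77973326e-04  2.71074852e-01] [-2.53775418e-01 -2.99098206e-01  1.97149979e+00 -4.13319176e-04
  1.47011736e+00  1.06979977e+00] [ 0.69232637 -0.18023703 -0.22135937]
[248.43799691  99.99126976]
[593.19797791 156.87111645]
[569.3994519  158.48682878]
```

View pics/w2.png

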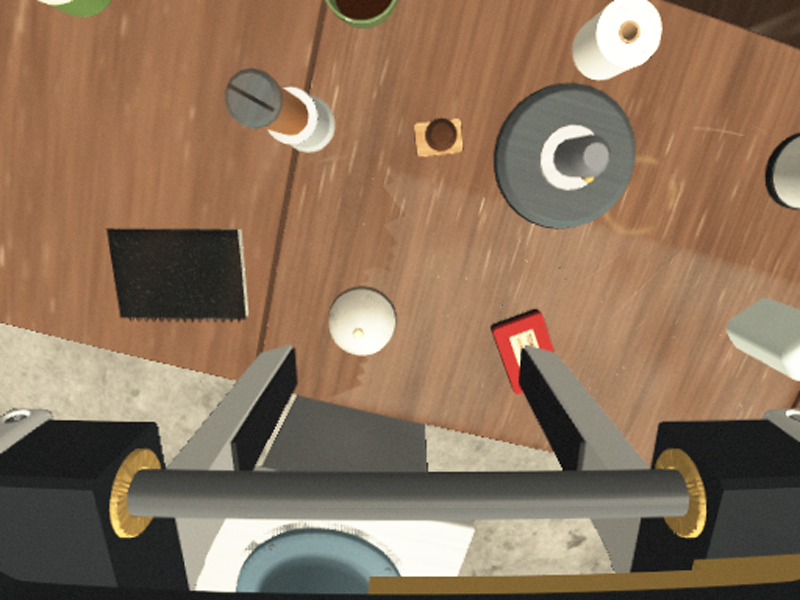

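The wrist view shows the post head at (253,98), the stub top at (596,156), the collar at (569,158) and the button at (587,180). I'll convert these to world positions.

```bash
python3 - <<'E'
from h import *
import json
from scipy.optimize import least_squares
c=json.load(open("w2.json"));k=.64
P=lambda u,v:np.array([u*k-.2,v*k-.2])
print("post",atz(c,*P(253.5,98),.16).round(4),"foot top",atz(c,*P(596,156),.079).round(4),"collar",atz(c,*P(569,158),.024).round(4),"disc",atz(c,*P(565,156),.012).round(4))
for z in(.044,.046,.048):print("button",atz(c,*P(587,179.5),z).round(4))
w=cv2.imread("pics/w2raw.png")
cv2.imwrite("pics/w2c.png",np.hstack([cv2.resize(w[80:130,340:400],None,fx=6.5,fy=6.5,interpolation=cv2.INTER_CUBIC),cv2.resize(w[40:90,140:200],None,fx=6.5,fy=6.5,interpolation=cv2.INTER_CUBIC)]))
E
```

```text
post [0.5449 0.1182 0.16  ] foot top [ 0.5744 -0.1186  0.079 ] collar [ 0.5735 -0.1162  0.024 ] disc [ 0.5755 -0.1158  0.012 ]
button [ 0.5585 -0.1307  0.044 ]
button [ 0.5583 -0.13    0.046 ]
button [ 0.5581 -0.1292  0.048 ]
```

View pics/w2c.png

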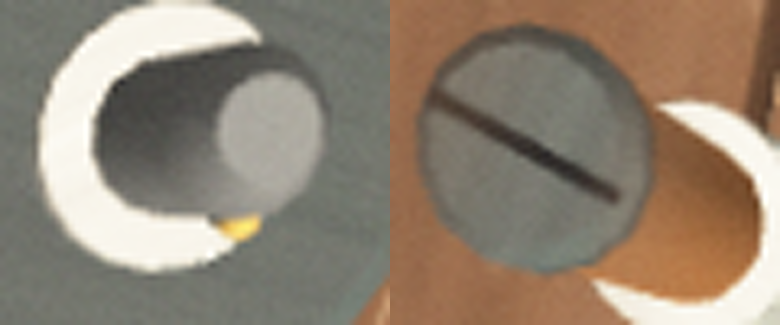

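The slot in the head, at crop (437,98) to (617,195), gives a post yaw of −0.25, which matches the −0.26 from the fit. The button is at about +0.68, so the post needs a turn of about +0.93. Now I'll approach and grasp.

send_rows:
  moves:
    - {"dx": 121.5, "dy": -92, "dz": 0, "rx": 0, "ry": 0, "rz": 0, "claw": 1}
    - {"dx": 121.5, "dy": -92, "dz": 0, "rx": 0, "ry": 0, "rz": 0, "claw": 1}
    - {"dx": 121.5, "dy": -92, "dz": 0, "rx": 0, "ry": 0, "rz": 0, "claw": 1}
    - {"dx": 121.5, "dy": -92, "dz": 0, "rx": 0, "ry": 0, "rz": 0, "claw": 1}
    - {"dx": 121.5, "dy": -92, "dz": 0, "rx": 0, "ry": 0, "rz": 0, "claw": 1}
    - {"dx": 121.5, "dy": -92, "dz": 0, "rx": 0, "ry": 0, "rz": 0, "claw": 1}
    - {"dx": 121.5, "dy": -92, "dz": 30, "rx": 0, "ry": 0, "rz": 0, "claw": 1}
    - {"dx": 121.5, "dy": -92, "dz": 60, "rx": 0, "ry": 0, "rz": 0, "claw": 1}
    - {"dx": 121.5, "dy": -92, "dz": 90, "rx": 0, "ry": 0, "rz": 0, "claw": 1}
    - {"dx": 121.5, "dy": -92, "dz": 120, "rx": 0, "ry": 0, "rz": 0, "claw": 1}
    - {"dx": 121.5, "dy": -92, "dz": 150, "rx": 0, "ry": 0, "rz": 0, "claw": 1}
    - {"dx": 121.5, "dy": -92, "dz": 171, "rx": 0, "ry": 0, "rz": 0, "claw": 1}
    - {"dx": 121.5, "dy": -92, "dz": 171, "rx": 0, "ry": 0, "rz": 0, "claw": 1}
    - {"dx": 121.5, "dy": -92, "dz": 171, "rx": 0, "ry": 0, "rz": 0, "claw": 1}

```text
time_s: 3.08
tcp_pos: [0.5443, 0.1159, 0.1001]
tcp_rot: [0.993, 0.121, -0.001, -0.0]
force: [-0.7, -0.2, -0.3]
width: 0.999
finger_force: 0.0
```

send_rows:
  moves:
    - {"dx": 0, "dy": 0, "dz": 0, "rx": 0, "ry": 0, "rz": 0, "claw": -1}
    - {"dx": 0, "dy": 0, "dz": 0, "rx": 0, "ry": 0, "rz": 0, "claw": -1}
    - {"dx": 0, "dy": 0, "dz": 0, "rx": 0, "ry": 0, "rz": 0, "claw": -1}
    - {"dx": 0, "dy": 0, "dz": 0, "rx": 0, "ry": 0, "rz": 0, "claw": -1}
    - {"dx": 0, "dy": 0, "dz": 0, "rx": 0, "ry": 0, "rz": 0, "claw": -1}
    - {"dx": 0, "dy": 0, "dz": 0, "rx": 0, "ry": 0, "rz": 0, "claw": -1}
    - {"dx": 0, "dy": 0, "dz": 0, "rx": 0, "ry": 0, "rz": 0, "claw": -1}
    - {"dx": 0, "dy": 0, "dz": 0, "rx": 0, "ry": 0, "rz": 0, "claw": -1}
    - {"dx": 0, "dy": 0, "dz": 0, "rx": 0, "ry": 0, "rz": 0, "claw": -1}
    - {"dx": 0, "dy": 0, "dz": 0, "rx": 0, "ry": 0, "rz": 0, "claw": -1}
    - {"dx": 0, "dy": 0, "dz": 0, "rx": 0, "ry": 0, "rz": 0, "claw": -1}
    - {"dx": 0, "dy": 0, "dz": 0, "rx": 0, "ry": 0, "rz": 0, "claw": -1}
  newtons: 30

```text
time_s: 4.08
tcp_pos: [0.5452, 0.1178, 0.1004]
tcp_rot: [0.993, 0.122, -0.0, -0.0]
force: [0.2, -0.0, -0.3]
width: 0.344
finger_force: 30.0
```

send_rows:
  moves:
    - {"dx": 0, "dy": 0, "dz": -30, "rx": 0, "ry": 0, "rz": 0, "claw": -1}
    - {"dx": 0, "dy": 0, "dz": -60, "rx": 0, "ry": 0, "rz": 0, "claw": -1}
    - {"dx": 0, "dy": 0, "dz": -90, "rx": 0, "ry": 0, "rz": 0, "claw": -1}
    - {"dx": 0, "dy": 0, "dz": -110, "rx": 0, "ry": 0, "rz": 0, "claw": -1}
    - {"dx": -3, "dy": 24, "dz": -110, "rx": 0, "ry": 0, "rz": -0.07, "claw": -1}
    - {"dx": -6, "dy": 48, "dz": -110, "rx": 0, "ry": 0, "rz": -0.14, "claw": -1}
    - {"dx": -9, "dy": 72, "dz": -110, "rx": 0, "ry": 0, "rz": -0.21, "claw": -1}
    - {"dx": -12, "dy": 96, "dz": -110, "rx": 0, "ry": 0, "rz": -0.28, "claw": -1}
    - {"dx": -15, "dy": 120, "dz": -110, "rx": 0, "ry": 0, "rz": -0.35, "claw": -1}
    - {"dx": -18, "dy": 144, "dz": -110, "rx": 0, "ry": 0, "rz": -0.42, "claw": -1}
    - {"dx": -21, "dy": 168, "dz": -110, "rx": 0, "ry": 0, "rz": -0.49, "claw": -1}
    - {"dx": -24, "dy": 192, "dz": -110, "rx": 0, "ry": 0, "rz": -0.56, "claw": -1}
    - {"dx": -27, "dy": 216, "dz": -110, "rx": 0, "ry": 0, "rz": -0.6, "claw": -1}
    - {"dx": -29, "dy": 235.5, "dz": -110, "rx": 0, "ry": 0, "rz": -0.63, "claw": -1}
    - {"dx": -29, "dy": 235.5, "dz": -110, "rx": 0, "ry": 0, "rz": -0.63, "claw": -1}
    - {"dx": -29, "dy": 235.5, "dz": -110, "rx": 0, "ry": 0, "rz": -0.63, "claw": -1}
    - {"dx": -29, "dy": 235.5, "dz": -110, "rx": 0, "ry": 0, "rz": -0.63, "claw": -1}

```text
time_s: 5.5
tcp_pos: [0.5737, -0.1171, 0.2096]
tcp_rot: [0.906, 0.423, -0.0, -0.001]
force: [-0.9, 0.4, -3.2]
width: 0.345
finger_force: 30.0
```

```bash
python3 - <<'E'
from h import *
a=manip.camera("scene");w=manip.camera("wrist");c=manip.camera_model("wrist");cs=manip.camera_model("scene")
s=manip.state();print(s["time_s"],s["tcp_pos"],s["force"],s["width"])
x,y,z=s["tcp_pos"];
print("mouth pred crop",(proj(cs,[x,y,z-.1])-[230,100])*5,"stubtop",(proj(cs,[.574,-.1175,.079])-[230,100])*5,"head pred w",proj(c,[x,y,z+.06])*400/512)
cv2.imwrite("pics/s3.png",np.hstack([cv2.resize(a[100:190,230:310],None,fx=5,fy=5,interpolation=cv2.INTER_CUBIC),np.vstack([cv2.resize(w,(400,300),interpolation=cv2.INTER_AREA),np.zeros((150,400,3),np.uint8)])]))
E
```

```text
5.6 [ 0.57380737 -0.11682929  0.20997567] [ 0.77923172 -0.28897903 -3.89869649] 0.34973272258544513
mouth pred crop [238.41452819 219.45276451] stubtop [236.80058275 251.02657059] head pred w [202.71253719 224.0933757 ]
```

View pics/s3.png

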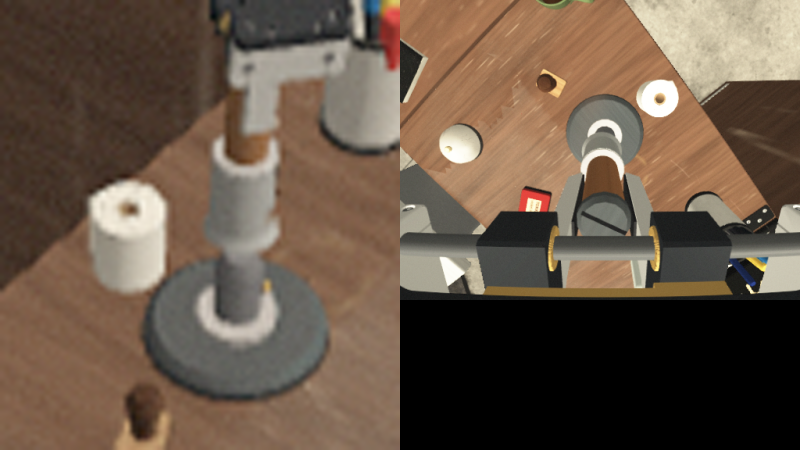

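The post is held upright, with its mouth at about (243,235) in the crop, directly over the stub at (240,255). Now I'll lower it in guarded steps.

send_rows:
  moves:
    - {"dx": 0, "dy": 0, "dz": 15, "rx": 0, "ry": 0, "rz": 0, "claw": -1}
    - {"dx": 0, "dy": 0, "dz": 25, "rx": 0, "ry": 0, "rz": 0, "claw": -1}
    - {"dx": 0, "dy": 0, "dz": 32, "rx": 0, "ry": 0, "rz": 0, "claw": -1}
    - {"dx": 0, "dy": 0, "dz": 39, "rx": 0, "ry": 0, "rz": 0, "claw": -1}
    - {"dx": 0, "dy": 0, "dz": 45, "rx": 0, "ry": 0, "rz": 0, "claw": -1}
    - {"dx": 0, "dy": 0, "dz": 45, "rx": 0, "ry": 0, "rz": 0, "claw": -1}

```text
time_s: 6.1
tcp_pos: [0.5735, -0.1175, 0.1639]
tcp_rot: [0.906, 0.424, -0.001, -0.001]
force: [0.2, -0.8, -3.5]
width: 0.346
finger_force: 30.0
```

send_rows:
  moves:
    - {"dx": 0, "dy": 0, "dz": 4, "rx": 0, "ry": 0, "rz": 0, "claw": -1}
    - {"dx": 0, "dy": 0, "dz": 8, "rx": 0, "ry": 0, "rz": 0, "claw": -1}
    - {"dx": 0, "dy": 0, "dz": 12, "rx": 0, "ry": 0, "rz": 0, "claw": -1}
    - {"dx": 0, "dy": 0, "dz": 12, "rx": 0, "ry": 0, "rz": 0, "claw": -1}

```text
time_s: 6.43
tcp_pos: [0.5743, -0.1181, 0.1529]
tcp_rot: [0.906, 0.424, 0.0, 0.0]
force: [0.7, -1.6, -4.6]
width: 0.346
finger_force: 30.0
```

send_rows:
  moves:
    - {"dx": 0, "dy": 0, "dz": 3, "rx": 0, "ry": 0, "rz": 0, "claw": -1}
    - {"dx": 0, "dy": 0, "dz": 6, "rx": 0, "ry": 0, "rz": 0, "claw": -1}
    - {"dx": 0, "dy": 0, "dz": 9, "rx": 0, "ry": 0, "rz": 0, "claw": -1}
    - {"dx": 0, "dy": 0, "dz": 12, "rx": 0, "ry": 0, "rz": 0, "claw": -1}
    - {"dx": 0, "dy": 0, "dz": 15, "rx": 0, "ry": 0, "rz": 0, "claw": -1}
    - {"dx": 0, "dy": 0, "dz": 15, "rx": 0, "ry": 0, "rz": 0, "claw": -1}
  newtons: 50

```text
time_s: 6.93
tcp_pos: [0.5744, -0.1181, 0.1383]
tcp_rot: [0.906, 0.424, 0.0, 0.0]
force: [2.0, -1.4, -0.5]
width: 0.337
finger_force: 50.0
```

send_rows:
  moves:
    - {"dx": 0, "dy": 0, "dz": 3, "rx": 0, "ry": 0, "rz": 0, "claw": -1}
    - {"dx": 0, "dy": 0, "dz": 6, "rx": 0, "ry": 0, "rz": 0, "claw": -1}
    - {"dx": 0, "dy": 0, "dz": 9, "rx": 0, "ry": 0, "rz": 0, "claw": -1}
    - {"dx": 0, "dy": 0, "dz": 11, "rx": 0, "ry": 0, "rz": 0, "claw": -1}
    - {"dx": 0, "dy": 0, "dz": 13, "rx": 0, "ry": 0, "rz": 0, "claw": -1}
    - {"dx": 0, "dy": 0, "dz": 13, "rx": 0, "ry": 0, "rz": 0, "claw": -1}

```text
time_s: 7.43
tcp_pos: [0.574, -0.118, 0.1247]
tcp_rot: [0.906, 0.424, -0.0, 0.0]
force: [2.7, -3.4, -3.1]
width: 0.341
finger_force: 50.0
```

send_rows:
  moves:
    - {"dx": 0, "dy": 0, "dz": 1, "rx": 0, "ry": 0, "rz": 0, "claw": -1}
    - {"dx": 0, "dy": 0, "dz": 1.5, "rx": 0, "ry": 0, "rz": 0, "claw": -1}
    - {"dx": 0, "dy": 0, "dz": 1.5, "rx": 0, "ry": 0, "rz": 0, "claw": -1}

```text
time_s: 7.68
tcp_pos: [0.5743, -0.118, 0.1242]
tcp_rot: [0.906, 0.424, 0.0, 0.0]
force: [1.1, -1.6, 1.1]
width: 0.342
finger_force: 50.0
```

The post is seated, with contact showing at z = 0.124. Now I'll turn it counter-clockwise.

send_rows:
  moves:
    - {"dx": 0, "dy": 0, "dz": 0, "rx": 0, "ry": 0, "rz": -0.04, "claw": -1}
    - {"dx": 0, "dy": 0, "dz": 0, "rx": 0, "ry": 0, "rz": -0.08, "claw": -1}
    - {"dx": 0, "dy": 0, "dz": 0, "rx": 0, "ry": 0, "rz": -0.12, "claw": -1}
    - {"dx": 0, "dy": 0, "dz": 0, "rx": 0, "ry": 0, "rz": -0.16, "claw": -1}
    - {"dx": 0, "dy": 0, "dz": 0, "rx": 0, "ry": 0, "rz": -0.2, "claw": -1}
    - {"dx": 0, "dy": 0, "dz": 0, "rx": 0, "ry": 0, "rz": -0.24, "claw": -1}
    - {"dx": 0, "dy": 0, "dz": 0, "rx": 0, "ry": 0, "rz": -0.24, "claw": -1}

```text
time_s: 8.27
tcp_pos: [0.5744, -0.1177, 0.1242]
tcp_rot: [0.849, 0.529, 0.0, 0.0]
force: [2.0, -1.3, 1.5]
width: 0.344
finger_force: 50.0
```

```bash
python3 -c "
from h import *
s=manip.state();print(s['time_s'],s['tcp_pos'],s['tcp_rot'].round(4),s['force'].round(1),s['wrist_torque'].round(3))"
```

```text
8.2667 [ 0.57442214 -0.11767344  0.12423481] [8.485e-01 5.292e-01 4.000e-04 0.000e+00] [ 2.  -1.3  1.5] [-0.457 -0.742 -0.026]
```

send_rows:
  moves:
    - {"dx": 0, "dy": 0, "dz": 0, "rx": 0, "ry": 0, "rz": -0.04, "claw": -1}
    - {"dx": 0, "dy": 0, "dz": 0, "rx": 0, "ry": 0, "rz": -0.08, "claw": -1}
    - {"dx": 0, "dy": 0, "dz": 0, "rx": 0, "ry": 0, "rz": -0.12, "claw": -1}
    - {"dx": 0, "dy": 0, "dz": 0, "rx": 0, "ry": 0, "rz": -0.12, "claw": -1}

```text
time_s: 8.6
tcp_pos: [0.5744, -0.1177, 0.1242]
tcp_rot: [0.816, 0.579, 0.0, 0.0]
force: [3.2, -0.7, 1.7]
width: 0.343
finger_force: 50.0
```

```bash
python3 -c "
from h import *
s=manip.state();print(s['time_s'],s['tcp_pos'],s['tcp_rot'].round(4),s['force'].round(1),s['wrist_torque'].round(3))"
```

```text
8.6 [ 0.57443892 -0.11767611  0.12424229] [8.155e-01 5.787e-01 4.000e-04 0.000e+00] [ 3.2 -0.7  1.7] [-0.42  -0.769 -0.024]
```

send_rows:
  moves:
    - {"dx": 0, "dy": 0, "dz": 0, "rx": 0, "ry": 0, "rz": -0.04, "claw": -1}
    - {"dx": 0, "dy": 0, "dz": 0, "rx": 0, "ry": 0, "rz": -0.08, "claw": -1}
    - {"dx": 0, "dy": 0, "dz": 0, "rx": 0, "ry": 0, "rz": -0.08, "claw": -1}

```text
time_s: 8.85
tcp_pos: [0.5745, -0.1177, 0.1242]
tcp_rot: [0.792, 0.611, 0.0, 0.0]
force: [2.2, -1.1, 2.0]
width: 0.341
finger_force: 50.0
```

```bash
python3 -c "
from h import *
s=manip.state();print(s['time_s'],s['tcp_pos'],s['tcp_rot'].round(4),s['force'].round(1),s['wrist_torque'].round(3))"
```

```text
8.85 [ 0.57445068 -0.1176928   0.12419852] [7.919e-01 6.106e-01 4.000e-04 1.000e-04] [ 2.2 -1.1  2. ] [-0.308 -0.831 -0.045]
```

send_rows:
  moves:
    - {"dx": 0, "dy": 0, "dz": 0, "rx": 0, "ry": 0, "rz": -0.04, "claw": -1}
    - {"dx": 0, "dy": 0, "dz": 0, "rx": 0, "ry": 0, "rz": -0.08, "claw": -1}
    - {"dx": 0, "dy": 0, "dz": 0, "rx": 0, "ry": 0, "rz": -0.08, "claw": -1}

```text
time_s: 9.1
tcp_pos: [0.5743, -0.1176, 0.1242]
tcp_rot: [0.767, 0.642, 0.0, -0.0]
force: [2.3, -1.2, 2.9]
width: 0.342
finger_force: 50.0
```

```bash
python3 - <<'E'
from h import *
a=manip.camera("scene")
s=manip.state();print(s['time_s'],s['tcp_pos'],s['tcp_rot'].round(4),s['force'].round(1),s['wrist_torque'].round(3))
cv2.imwrite("pics/s4.png",cv2.resize(a[115:185,245:315],None,fx=8,fy=8,interpolation=cv2.INTER_CUBIC))
E
```

```text
9.15 [ 0.57432985 -0.11764605  0.12418048] [ 7.673e-01  6.412e-01  3.000e-04 -1.000e-04] [ 2.4 -0.7  3.2] [-0.221 -0.797 -0.077]
```

View pics/s4.png

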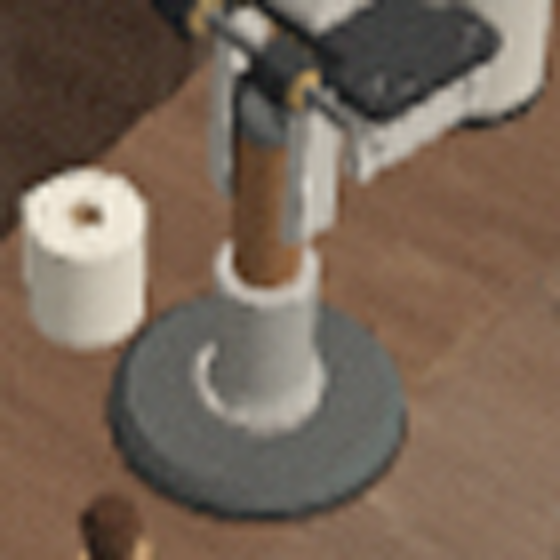

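The post is fully down on the collar, but the window has turned to the far side of this view. Before turning more I'll check the slot in the wrist view for slip in the grip.

```bash
python3 - <<'E'
from h import *
w=manip.camera("wrist");c=manip.camera_model("wrist");s=manip.state();x,y,z=s["tcp_pos"]
u,v=proj(c,[x,y,z+.06]).astype(int);print(u,v)
cv2.imwrite("pics/w5raw.png",w)
cv2.imwrite("pics/w5.png",cv2.resize(w[v-45:v+35,u-50:u+50],None,fx=6,fy=6,interpolation=cv2.INTER_CUBIC))
E
```

```text
260 286
```

View pics/w5.png

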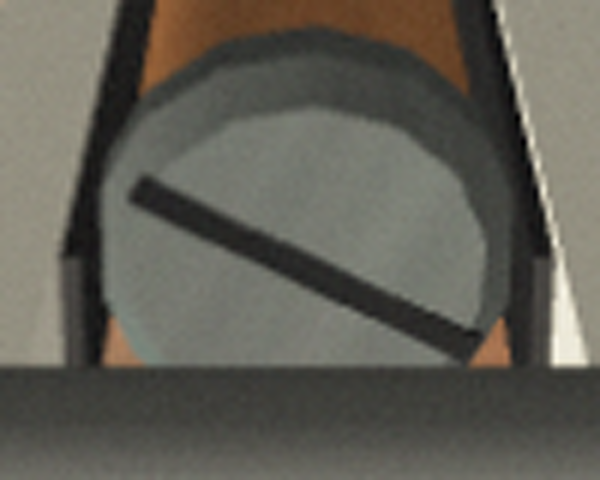

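```bash
python3 - <<'E'
from h import *
c=manip.camera_model("wrist");s=manip.state();x,y,z=s["tcp_pos"]
p=[atz(c,210+u/6-.4,241+v/6-.4,z+.06) for u,v in((140,187),(470,347))]
d=p[0]-p[1];print(p,"post yaw",np.arctan2(-d[0],d[1]))
print("tool yaw",2*np.arctan2(s["tcp_rot"][1],s["tcp_rot"][0]))
E
```

```text
[array([ 0.5635905 , -0.10800759,  0.18418762]), array([ 0.58596034, -0.12638966,  0.18418762])] post yaw 0.8829425449416426
tool yaw 1.3924777472887455
```

There is no slip: the slot gives a post yaw of 0.88. I'll keep turning and watch the torque.

send_rows:
  moves:
    - {"dx": 0, "dy": 0, "dz": 0, "rx": 0, "ry": 0, "rz": -0.04, "claw": -1}
    - {"dx": 0, "dy": 0, "dz": 0, "rx": 0, "ry": 0, "rz": -0.08, "claw": -1}
    - {"dx": 0, "dy": 0, "dz": 0, "rx": 0, "ry": 0, "rz": -0.08, "claw": -1}

```text
time_s: 9.45
tcp_pos: [0.5743, -0.1175, 0.1242]
tcp_rot: [0.741, 0.672, 0.0, -0.0]
force: [1.5, 0.1, 3.8]
width: 0.34
finger_force: 50.0
```

```bash
python3 -c "
from h import *
s=manip.state();print(s['time_s'],s['tcp_pos'],2*np.arctan2(s['tcp_rot'][1],s['tcp_rot'][0]),s['force'].round(1),s['wrist_torque'].round(3))"
```

```text
9.45 [ 0.57430905 -0.11754046  0.12416153] 1.472936119480172 [1.5 0.1 3.8] [-0.061 -0.773 -0.284]
```

The torque has jumped to −0.28, so it hit a stop. I'll turn back to find the opposite stop.

send_rows:
  moves:
    - {"dx": 0, "dy": 0, "dz": 0, "rx": 0, "ry": 0, "rz": 0.04, "claw": -1}
    - {"dx": 0, "dy": 0, "dz": 0, "rx": 0, "ry": 0, "rz": 0.08, "claw": -1}
    - {"dx": 0, "dy": 0, "dz": 0, "rx": 0, "ry": 0, "rz": 0.12, "claw": -1}
    - {"dx": 0, "dy": 0, "dz": 0, "rx": 0, "ry": 0, "rz": 0.12, "claw": -1}

```text
time_s: 9.78
tcp_pos: [0.5745, -0.1178, 0.1242]
tcp_rot: [0.78, 0.626, 0.0, 0.0]
force: [2.3, -0.3, 1.7]
width: 0.343
finger_force: 50.0
```

```bash
python3 -c "
from h import *
s=manip.state();print(s['time_s'],s['tcp_pos'],2*np.arctan2(s['tcp_rot'][1],s['tcp_rot'][0]),s['force'].round(1),s['wrist_torque'].round(3))"
```

```text
9.7833 [ 0.57449202 -0.11781587  0.12416808] 1.352650683874685 [ 2.3 -0.3  1.7] [-0.143 -0.903 -0.034]
```

send_rows:
  moves:
    - {"dx": 0, "dy": 0, "dz": 0, "rx": 0, "ry": 0, "rz": 0.04, "claw": -1}
    - {"dx": 0, "dy": 0, "dz": 0, "rx": 0, "ry": 0, "rz": 0.08, "claw": -1}
    - {"dx": 0, "dy": 0, "dz": 0, "rx": 0, "ry": 0, "rz": 0.1, "claw": -1}
    - {"dx": 0, "dy": 0, "dz": 0, "rx": 0, "ry": 0, "rz": 0.1, "claw": -1}

```text
time_s: 10.12
tcp_pos: [0.5744, -0.1179, 0.1242]
tcp_rot: [0.81, 0.587, 0.0, 0.0]
force: [2.9, -1.0, 2.8]
width: 0.344
finger_force: 50.0
```

```bash
python3 -c "
from h import *
s=manip.state();print(s['time_s'],s['tcp_pos'],2*np.arctan2(s['tcp_rot'][1],s['tcp_rot'][0]),s['force'].round(1),s['wrist_torque'].round(3))"
```

```text
10.1167 [ 0.57438693 -0.1178975   0.12416737] 1.2546544409109512 [ 2.9 -1.   2.8] [-0.256 -0.94   0.053]
```

send_rows:
  moves:
    - {"dx": 0, "dy": 0, "dz": 0, "rx": 0, "ry": 0, "rz": 0.04, "claw": -1}
    - {"dx": 0, "dy": 0, "dz": 0, "rx": 0, "ry": 0, "rz": 0.07, "claw": -1}
    - {"dx": 0, "dy": 0, "dz": 0, "rx": 0, "ry": 0, "rz": 0.07, "claw": -1}

```text
time_s: 10.37
tcp_pos: [0.5744, -0.118, 0.1242]
tcp_rot: [0.83, 0.558, 0.0, 0.0]
force: [2.5, 0.2, 3.6]
width: 0.34
finger_force: 50.0
```

```bash
python3 -c "
from h import *
s=manip.state();print(s['time_s'],s['tcp_pos'],2*np.arctan2(s['tcp_rot'][1],s['tcp_rot'][0]),s['force'].round(1),s['wrist_torque'].round(3))"
```

```text
10.3667 [ 0.5743643  -0.11796083  0.12417532] 1.185017332511855 [2.5 0.2 3.6] [-0.247 -0.905  0.034]
```

send_rows:
  moves:
    - {"dx": 0, "dy": 0, "dz": 0, "rx": 0, "ry": 0, "rz": 0.04, "claw": -1}
    - {"dx": 0, "dy": 0, "dz": 0, "rx": 0, "ry": 0, "rz": 0.08, "claw": -1}
    - {"dx": 0, "dy": 0, "dz": 0, "rx": 0, "ry": 0, "rz": 0.08, "claw": -1}

```text
time_s: 10.62
tcp_pos: [0.5744, -0.118, 0.1241]
tcp_rot: [0.851, 0.525, 0.0, 0.0]
force: [2.6, -0.4, 1.7]
width: 0.34
finger_force: 50.0
```

```bash
python3 - <<'E'
from h import *
w=manip.camera("wrist");c=manip.camera_model("wrist")
s=manip.state();print(s['time_s'],s['tcp_pos'],2*np.arctan2(s['tcp_rot'][1],s['tcp_rot'][0]),s['force'].round(1),s['wrist_torque'].round(3))
# fit dark slot line in head disc, compare with w5
for im in(cv2.imread("pics/w5raw.png"),w):
    g=cv2.cvtColor(im,cv2.COLOR_BGR2GRAY)[268:300,228:290]
    ys,xs=np.nonzero(g<65)
    print(g.min(),len(xs))
    n,l,st,ce=cv2.connectedComponentsWithStats((g<65).astype(np.uint8))
    for i in range(1,n):
        if st[i,4]>60:
            yy,xx=np.nonzero(l==i);vx,vy,x0,y0=cv2.fitLine(np.c_[xx,yy].astype(np.float32),cv2.DIST_L2,0,.01,.01).ravel();print(i,st[i].tolist(),"slope",vy/vx,x0+228,y0+268)
cv2.imwrite("pics/w6raw.png",w)
E
```

```text
10.6667 [ 0.57435794 -0.11804547  0.12414292] 1.1064580672940023 [3.4 0.3 2.6] [-0.369 -0.93   0.051]
25 301
3 [4, 2, 58, 30, 295] slope 0.46753588 260.1356 285.34915
25 306
1 [4, 2, 58, 30, 306] slope 0.4642431 260.25165 285.53595
```

The post hasn't slipped, and it turns back freely through more than the 0.2 rad window play, so it isn't locked yet. I'll do a finer counter-clockwise sweep, logging torque and slot slope.

```bash
cat > meas.py <<'E'
from h import *
s=manip.state();w=manip.camera("wrist")
g=cv2.cvtColor(w,cv2.COLOR_BGR2GRAY)[268:300,228:290]
n,l,st,ce=cv2.connectedComponentsWithStats((g<65).astype(np.uint8));i=1+np.argmax(st[1:,4]);yy,xx=np.nonzero(l==i)
vx,vy,x0,y0=cv2.fitLine(np.c_[xx,yy].astype(np.float32),cv2.DIST_L2,0,.01,.01).ravel()
print(round(s['time_s'],2),s['tcp_pos'].round(4),"yaw",round(2*np.arctan2(s['tcp_rot'][1],s['tcp_rot'][0]),3),"F",s['force'].round(1),"T",s['wrist_torque'].round(3),"slot",round(float(vy/vx),3),len(xx))
E
python3 meas.py
```

```text
10.67 [ 0.5744 -0.118   0.1241] yaw 1.106 F [3.4 0.3 2.6] T [-0.369 -0.93   0.051] slot 0.465 308
```

send_rows:
  moves:
    - {"dx": 0, "dy": 0, "dz": 0, "rx": 0, "ry": 0, "rz": -0.04, "claw": -1}
    - {"dx": 0, "dy": 0, "dz": 0, "rx": 0, "ry": 0, "rz": -0.08, "claw": -1}
    - {"dx": 0, "dy": 0, "dz": 0, "rx": 0, "ry": 0, "rz": -0.12, "claw": -1}
    - {"dx": 0, "dy": 0, "dz": 0, "rx": 0, "ry": 0, "rz": -0.12, "claw": -1}

```text
time_s: 11.05
tcp_pos: [0.5742, -0.1181, 0.1241]
tcp_rot: [0.818, 0.576, -0.0, 0.0]
force: [1.1, -1.5, 4.1]
width: 0.344
finger_force: 50.0
```

```bash
python3 meas.py
```

```text
11.05 [ 0.5742 -0.1181  0.1241] yaw 1.226 F [ 1.1 -1.5  4.1] T [-0.396 -0.765 -0.051] slot 0.469 305
```

send_rows:
  moves:
    - {"dx": 0, "dy": 0, "dz": 0, "rx": 0, "ry": 0, "rz": -0.04, "claw": -1}
    - {"dx": 0, "dy": 0, "dz": 0, "rx": 0, "ry": 0, "rz": -0.08, "claw": -1}
    - {"dx": 0, "dy": 0, "dz": 0, "rx": 0, "ry": 0, "rz": -0.12, "claw": -1}
    - {"dx": 0, "dy": 0, "dz": 0, "rx": 0, "ry": 0, "rz": -0.12, "claw": -1}

```text
time_s: 11.43
tcp_pos: [0.5743, -0.1179, 0.1241]
tcp_rot: [0.782, 0.623, 0.0, 0.0]
force: [1.5, -1.8, 3.2]
width: 0.34
finger_force: 50.0
```

```bash
python3 meas.py
```

```text
11.43 [ 0.5743 -0.1179  0.1241] yaw 1.345 F [ 1.5 -1.8  3.2] T [-0.304 -0.883 -0.059] slot 0.467 297
```

send_rows:
  moves:
    - {"dx": 0, "dy": 0, "dz": 0, "rx": 0, "ry": 0, "rz": -0.04, "claw": -1}
    - {"dx": 0, "dy": 0, "dz": 0, "rx": 0, "ry": 0, "rz": -0.08, "claw": -1}
    - {"dx": 0, "dy": 0, "dz": 0, "rx": 0, "ry": 0, "rz": -0.08, "claw": -1}

```text
time_s: 11.73
tcp_pos: [0.5742, -0.1177, 0.1241]
tcp_rot: [0.757, 0.653, 0.0, -0.0]
force: [2.0, 0.1, 4.8]
width: 0.344
finger_force: 50.0
```

```bash
python3 meas.py
```

```text
11.73 [ 0.5742 -0.1177  0.1241] yaw 1.424 F [2.  0.1 4.8] T [-0.146 -0.808 -0.12 ] slot 0.471 294
```

send_rows:
  moves:
    - {"dx": 0, "dy": 0, "dz": 0, "rx": 0, "ry": 0, "rz": -0.04, "claw": -1}
    - {"dx": 0, "dy": 0, "dz": 0, "rx": 0, "ry": 0, "rz": -0.08, "claw": -1}
    - {"dx": 0, "dy": 0, "dz": 0, "rx": 0, "ry": 0, "rz": -0.08, "claw": -1}

```text
time_s: 12.03
tcp_pos: [0.5742, -0.1175, 0.1241]
tcp_rot: [0.731, 0.683, 0.0, -0.0]
force: [1.3, -0.4, 5.3]
width: 0.342
finger_force: 50.0
```

```bash
python3 meas.py
```

```text
12.03 [ 0.5742 -0.1175  0.1241] yaw 1.503 F [ 1.3 -0.4  5.3] T [-0.011 -0.734 -0.471] slot 0.48 289
```

There is a firm stop at tool yaw of about 1.42, but only light friction elsewhere. The post may be 1–3 mm high, so the button is only partly entering the window. I'll go back to mid-window and press down.

send_rows:
  moves:
    - {"dx": 0, "dy": 0, "dz": 0, "rx": 0, "ry": 0, "rz": 0.06, "claw": -1}
    - {"dx": 0, "dy": 0, "dz": 0, "rx": 0, "ry": 0, "rz": 0.12, "claw": -1}
    - {"dx": 0, "dy": 0, "dz": 0, "rx": 0, "ry": 0, "rz": 0.18, "claw": -1}
    - {"dx": 0, "dy": 0, "dz": 0, "rx": 0, "ry": 0, "rz": 0.21, "claw": -1}
    - {"dx": 0, "dy": 0, "dz": 1, "rx": 0, "ry": 0, "rz": 0.21, "claw": -1}
    - {"dx": 0, "dy": 0, "dz": 2, "rx": 0, "ry": 0, "rz": 0.21, "claw": -1}
    - {"dx": 0, "dy": 0, "dz": 2, "rx": 0, "ry": 0, "rz": 0.21, "claw": -1}

```text
time_s: 12.67
tcp_pos: [0.5752, -0.1181, 0.124]
tcp_rot: [0.798, 0.603, 0.001, 0.001]
force: [0.8, 1.2, 11.8]
width: 0.344
finger_force: 50.0
```

```bash
python3 meas.py; python3 - <<'E'
from h import *
c=manip.camera_model("wrist");x,y,z=manip.state()["tcp_pos"]
for h in(.058,.06,.062,.064):print(h,proj(c,[x,y,z+h]).round(2))
E
```

```text
12.67 [ 0.5752 -0.1181  0.124 ] yaw 1.294 F [ 0.8  1.2 11.8] T [ 0.016 -0.385  0.014] slot 0.462 300
0.058 [260.24 284.05]
0.06 [260.25 286.51]
0.062 [260.25 289.03]
0.064 [260.26 291.63]
```

Pressing down gave 9 N more but no motion, so the post is on the collar. The 1 mm clearance widens the window play, so I may not have turned back far enough. I'll sweep further clockwise with the press relieved.

send_rows:
  moves:
    - {"dx": 0, "dy": 0, "dz": -2, "rx": 0, "ry": 0, "rz": 0.04, "claw": -1}
    - {"dx": 0, "dy": 0, "dz": -2, "rx": 0, "ry": 0, "rz": 0.08, "claw": -1}
    - {"dx": 0, "dy": 0, "dz": -2, "rx": 0, "ry": 0, "rz": 0.12, "claw": -1}
    - {"dx": 0, "dy": 0, "dz": -2, "rx": 0, "ry": 0, "rz": 0.16, "claw": -1}
    - {"dx": 0, "dy": 0, "dz": -2, "rx": 0, "ry": 0, "rz": 0.18, "claw": -1}
    - {"dx": 0, "dy": 0, "dz": -2, "rx": 0, "ry": 0, "rz": 0.18, "claw": -1}

```text
time_s: 13.22
tcp_pos: [0.5744, -0.118, 0.1241]
tcp_rot: [0.849, 0.529, 0.0, 0.0]
force: [2.0, -0.8, 5.1]
width: 0.34
finger_force: 50.0
```

```bash
python3 meas.py
```

```text
13.22 [ 0.5744 -0.118   0.1241] yaw 1.114 F [ 2.  -0.8  5.1] T [-0.35  -0.908  0.059] slot 0.464 301
```

send_rows:
  moves:
    - {"dx": 0, "dy": 0, "dz": 0, "rx": 0, "ry": 0, "rz": 0.04, "claw": -1}
    - {"dx": 0, "dy": 0, "dz": 0, "rx": 0, "ry": 0, "rz": 0.08, "claw": -1}
    - {"dx": 0, "dy": 0, "dz": 0, "rx": 0, "ry": 0, "rz": 0.08, "claw": -1}

```text
time_s: 13.52
tcp_pos: [0.5746, -0.1182, 0.1241]
tcp_rot: [0.869, 0.495, 0.0, 0.001]
force: [4.2, -1.5, 3.6]
width: 0.343
finger_force: 50.0
```

```bash
python3 meas.py
```

```text
13.52 [ 0.5746 -0.1182  0.1241] yaw 1.035 F [ 4.2 -1.5  3.6] T [-0.595 -1.196  0.08 ] slot 0.466 305
```

send_rows:
  moves:
    - {"dx": 0, "dy": 0, "dz": 0, "rx": 0, "ry": 0, "rz": 0.04, "claw": -1}
    - {"dx": 0, "dy": 0, "dz": 0, "rx": 0, "ry": 0, "rz": 0.08, "claw": -1}
    - {"dx": 0, "dy": 0, "dz": 0, "rx": 0, "ry": 0, "rz": 0.08, "claw": -1}

```text
time_s: 13.82
tcp_pos: [0.5746, -0.1186, 0.1241]
tcp_rot: [0.888, 0.46, 0.0, 0.001]
force: [5.5, -3.5, 2.4]
width: 0.342
finger_force: 50.0
```

```bash
python3 meas.py
```

```text
13.82 [ 0.5746 -0.1186  0.1241] yaw 0.955 F [ 5.5 -3.5  2.4] T [-0.857 -1.279  0.106] slot 0.466 304
```

send_rows:
  moves:
    - {"dx": 0, "dy": 0, "dz": 0, "rx": 0, "ry": 0, "rz": 0.04, "claw": -1}
    - {"dx": 0, "dy": 0, "dz": 0, "rx": 0, "ry": 0, "rz": 0.08, "claw": -1}
    - {"dx": 0, "dy": 0, "dz": 0, "rx": 0, "ry": 0, "rz": 0.08, "claw": -1}

```text
time_s: 14.12
tcp_pos: [0.5745, -0.1188, 0.1241]
tcp_rot: [0.905, 0.425, -0.0, 0.001]
force: [4.2, -3.0, 3.3]
width: 0.343
finger_force: 50.0
```

```bash
python3 meas.py
```

```text
14.12 [ 0.5745 -0.1188  0.1241] yaw 0.877 F [ 4.2 -3.   3.3] T [-0.921 -1.19   0.577] slot 0.449 299
```

send_rows:
  moves:
    - {"dx": 0, "dy": 0, "dz": 0, "rx": 0, "ry": 0, "rz": 0.04, "claw": -1}
    - {"dx": 0, "dy": 0, "dz": 0, "rx": 0, "ry": 0, "rz": 0.08, "claw": -1}
    - {"dx": 0, "dy": 0, "dz": 0, "rx": 0, "ry": 0, "rz": 0.08, "claw": -1}

```text
time_s: 14.42
tcp_pos: [0.5744, -0.1182, 0.1243]
tcp_rot: [0.922, 0.388, -0.0, 0.001]
force: [4.4, -2.7, 4.3]
width: 0.339
finger_force: 50.0
```

```bash
python3 meas.py
```

```text
14.42 [ 0.5744 -0.1182  0.1243] yaw 0.797 F [ 4.4 -2.7  4.3] T [-0.519 -0.902  0.604] slot 0.394 295
```

Stops now exist on both sides, at about 0.88 and 1.42. The middle matches the button angle, so the post is locked. I'll centre it, release and retreat.

send_rows:
  moves:
    - {"dx": 0, "dy": 0, "dz": 0, "rx": 0, "ry": 0, "rz": -0.08, "claw": -1}
    - {"dx": 0, "dy": 0, "dz": 0, "rx": 0, "ry": 0, "rz": -0.16, "claw": -1}
    - {"dx": 0, "dy": 0, "dz": 0, "rx": 0, "ry": 0, "rz": -0.24, "claw": -1}
    - {"dx": 0, "dy": 0, "dz": 0, "rx": 0, "ry": 0, "rz": -0.28, "claw": -1}
    - {"dx": 0, "dy": 0, "dz": 0, "rx": 0, "ry": 0, "rz": -0.28, "claw": -1}

```text
time_s: 14.88
tcp_pos: [0.5736, -0.1175, 0.1243]
tcp_rot: [0.859, 0.513, -0.0, -0.001]
force: [1.2, -0.3, 7.1]
width: 0.344
finger_force: 50.0
```

```bash
python3 meas.py
```

```text
14.88 [ 0.5736 -0.1175  0.1243] yaw 1.077 F [ 1.2 -0.3  7.1] T [-0.135 -0.307  0.034] slot 0.411 306
```

send_rows:
  moves:
    - {"dx": 0, "dy": 0, "dz": 0, "rx": 0, "ry": 0, "rz": 0, "claw": 0}
    - {"dx": 0, "dy": 0, "dz": 0, "rx": 0, "ry": 0, "rz": 0, "claw": 1}
    - {"dx": 0, "dy": 0, "dz": 0, "rx": 0, "ry": 0, "rz": 0, "claw": 1}
    - {"dx": 0, "dy": 0, "dz": 0, "rx": 0, "ry": 0, "rz": 0, "claw": 1}
    - {"dx": 0, "dy": 0, "dz": 0, "rx": 0, "ry": 0, "rz": 0, "claw": 1}
    - {"dx": 0, "dy": 0, "dz": 0, "rx": 0, "ry": 0, "rz": 0, "claw": 1}
    - {"dx": 0, "dy": 0, "dz": 0, "rx": 0, "ry": 0, "rz": 0, "claw": 1}
    - {"dx": 0, "dy": 0, "dz": 0, "rx": 0, "ry": 0, "rz": 0, "claw": 1}

```text
time_s: 15.6
tcp_pos: [0.5741, -0.1178, 0.1239]
tcp_rot: [0.859, 0.512, -0.0, -0.0]
force: [-0.6, 0.0, -0.7]
width: 0.871
finger_force: 0.0
```

send_rows:
  moves:
    - {"dx": 0, "dy": 0, "dz": -20, "rx": 0, "ry": 0, "rz": 0, "claw": 1}
    - {"dx": 0, "dy": 0, "dz": -50, "rx": 0, "ry": 0, "rz": 0, "claw": 1}
    - {"dx": 0, "dy": 0, "dz": -80, "rx": 0, "ry": 0, "rz": 0, "claw": 1}
    - {"dx": 0, "dy": 0, "dz": -110, "rx": 0, "ry": 0, "rz": 0, "claw": 1}
    - {"dx": 0, "dy": 0, "dz": -130, "rx": 0, "ry": 0, "rz": 0, "claw": 1}
    - {"dx": -30, "dy": -12, "dz": -130, "rx": 0, "ry": 0, "rz": 0, "claw": 1}
    - {"dx": -70, "dy": -28, "dz": -130, "rx": 0, "ry": 0, "rz": 0, "claw": 1}
    - {"dx": -110, "dy": -44, "dz": -130, "rx": 0, "ry": 0, "rz": 0, "claw": 1}
    - {"dx": -145, "dy": -58, "dz": -130, "rx": 0, "ry": 0, "rz": 0, "claw": 1}
    - {"dx": -170, "dy": -58, "dz": -130, "rx": 0, "ry": 0, "rz": 0, "claw": 1}
    - {"dx": -170, "dy": -58, "dz": -130, "rx": 0, "ry": 0, "rz": 0, "claw": 1}
    - {"dx": -170, "dy": -58, "dz": -130, "rx": 0, "ry": 0, "rz": 0, "claw": 1}

```text
time_s: 16.6
tcp_pos: [0.4418, -0.2405, 0.2542]
tcp_rot: [0.86, 0.511, 0.0, 0.0]
force: [-0.3, 0.5, 0.1]
width: 0.998
finger_force: 0.0
```

```bash
python3 - <<'E'
from h import *
s=manip.state();print(s['time_s'],s['tcp_pos'],s['force'].round(1))
c=manip.camera_model("wrist");w=manip.camera("wrist");a=manip.camera("scene")
u,v=proj(c,[.563,-.13,.05]).astype(int);print(u,v)
u=np.clip(u,40,472);v=np.clip(v,45,339)
cv2.imwrite("pics/f.png",np.hstack([cv2.resize(w[v-45:v+45,u-40:u+40],(400,450),interpolation=cv2.INTER_CUBIC),cv2.resize(a[110:200,235:315],(400,450),interpolation=cv2.INTER_CUBIC)]))
E
```

```text
16.6 [ 0.44184744 -0.24049081  0.25420714] [-0.3  0.5  0.1]
305 43
```

View pics/f.png

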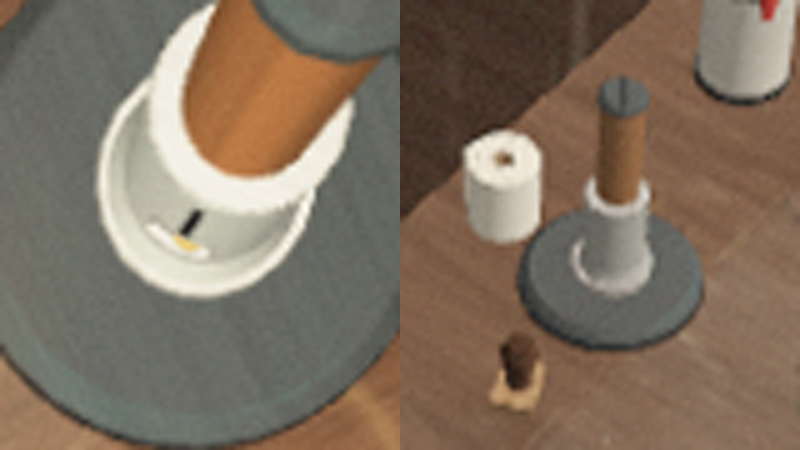

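The wrist crop shows brass at (187,242) poking out in the window below the black line. The post is upright on the collar, and nothing else nearby has moved.

```bash
python3 -c "
from bench import manip
print(manip.hand_in())"
```

```text
the job is handed in; nothing more can be done
None
```

The post is seated on the foot's collar and locked, with the brass button showing through the window; I let go, moved the arm clear and handed the job in at about 16.7 s, but no verdict came back.

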